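# Close the twist-lock canister over the paste jar

## Robot

A 6-joint arm with a two-finger parallel gripper is mounted at the origin on the work surface; the furniture and walls round the work are solid. World frame = base frame: x ahead of the robot, y to its left, z up, the work surface at z = 0. Lengths are in m, angles in rad, forces in N, time in s.
With the tool pointing down it reaches from about 0.25 to 0.725 m from the base axis. Payload 4 kg.
Tool frame: the origin (TCP) lies midway between the tips of the shut fingers; the grasp point (between the pads) lies 19 mm behind it; z points along the fingers, y is the line along which they close (so a half turn about z gives the same grasp; the last joint's range is limited). The gripper opens to 85 mm and grips with 20 to 120 N. Pads are 22 mm wide; open, the fingers measure 114 mm over their backs; the gripper's body (76 mm by 85 mm) begins 54 mm behind the grasp point. The pads swing forward as they close: fully open they stand 13 mm farther back than shut.
Start: joints at [1.174, 0.241, 0.005, 1.335, 0, 1.571], TCP at [0.193, 0.461, 0.197] pointing down, gripper open.
Joint ranges: [-2.72, 2.72], [-1.05, 1.87], [-1.09, 1.28], [-1.99, 2.15], [-1.42, 1.44], [-3.14, 3.14]. Speed limits (rad/s): [2.79, 2.79, 3.14, 3.14, 3.14, 3.14].

## Interface

Orientations are given as a unit quaternion [x, y, z, w].
In Python, from workcell import bot gives the robot as it stands. The module is installed in compiled form; this text tells all that it offers.
- The arm moves only by the tool jog_arm, never from a script. Its argument "deltas" is a list of rows, each an object with "fingers": the opening, from 0 (shut) to 1 (fully open); "delta_pos": the shift along the tool's x, y, z normalised to -1 to 1, where 1 is 300 mm, a list of three; "yaw": the turn about the tool's z normalised to -1 to 1, where 1 is pi/4 rad. A call has 1 to 12 rows; each row is the pose to reach, as a shift and turn from the pose commanded when the call began, along the tool's axes at that moment; what a row does not reach only later rows make up. A row lasts 1/10 s, in which the tool goes at most 50 mm and 8.59 degrees, less where a joint would pass 70% of its speed; a pose out of reach is approached as far as the arm can. A call with a number of a shift or a turn outside -1 to 1 is refused whole. A call with a gripper value outside its range is refused whole. The fingers move at their own pace and stop on an object; the grip force is fixed at half the most. Time passes only in rows, so rows that repeat a pose let the fingers close. It gives the time, the measured TCP pose, the force, the opening and the grip force at its end, in the units of the state.
- bot.get_obs(): the state, without advancing time (a new reading comes with each control period).
- bot.camera(name): name is "side" or "top" or "wrist"; returns a dict with "image" (400x640x3 uint8, red, green, blue), "range_z" (400x640 float32, m along the optical axis (not along the pixel's ray), 0 where there is no reading), "fx", "fy", "cx", "cy" (pixels), "rvec" (rotation vector, rad) and "tvec" (3), from world to camera coordinates, as OpenCV has them. Camera axes: x right, y down, z forward; pixel columns grow to the right and rows downward; lengths in m; the calibration is good to about 2 mm. The wrist camera is an equidistant fisheye: a pixel r from the principal point sees the ray r / f radians off the axis. A picture is of the moment at which its call begins.
- bot.job_done(): hands the job in; it is judged then, once.
The state is a dict: "clock": time; "joint_pos": joint angles; "joint_vel": joint speeds; "tau": joint torques, N m; "eef_pos": TCP position; "tool_rot": TCP orientation; "ft_force": force on the tool from outside, world axes, zero at the start; "ft_torque": the same for the moment, N m; "grip_width": finger opening in m; "grasp_force": force on a finger pad.
Only numpy, scipy, OpenCV 4.12 (cv2) and the standard library are available. Lean on these libraries where they do the work, as an engineer would, in place of code of your own. Each camera call takes 0.05 s, during which the arm holds its last target. There are 200 camera calls.

## Task

The paste jar already stands in the open canister holder. Take the tall cover by its bar, put it gently over the jar with the bar in line with the holder's two lugs and screw tabs, so that it comes right down onto the foot, then twist it about 60 degrees, either way, to lock it, and let go. Leave the low cover where it is; it is too shallow for this jar.

Things in the scene. Friction and masses are not known exactly. Their poses are not given: they have to be found in the camera images.
- tall_cover: Taller of 2 loose round aluminium covers, open below, 100 mm wide, 0.15-0.29 kg. Roof top 75 mm above the lower rim; on it a black grip bar 70 long, 14 thick, 32 high (top at 107). Origin: centre of the lower rim; z up; x along the bar (both ways alike). Inside 93 mm wide, 70 deep; lowest 10 mm is a ring of 80 mm bore with two 60-degree notches under the bar's ends (+x, -x) that let the lugs pass.
- low_cover: The shallower cover, a bystander: same make, 100 mm wide, roof top at 45 mm, bar top at 77 mm above its lower rim. Too shallow for the jar. Either cover may stand on either side of the holder. Origin: centre of the lower rim; z up; x along its bar.
- holder: Fixed lower half: dark foot 116 mm wide, 8 high, with two screwed tabs to 88 mm out at +x and -x; on it a cup 74 wide, tapering to a 59 rim at 52 height. Above the tabs two lugs, 13 wide, stand out to 44 from the axis, 21-28 up. Origin: underside centre, on the table; z up; x along the tabs (both ways alike). A cover enters bar within 15 degrees of x, 3 mm play; locks when turned over 45; no stop.
- paste_jar: The small white jar with a black cap, 49 mm in diameter, 60 mm high, standing loose in the holder's cup (floor 12 mm above the table, jar top at 72 mm). Origin: centre of its underside; z up.
Mind the look-alikes: they are no part of the job. Leave any orange look-alike of the paste_jar alone.

How it is judged:
On the way:
1. the tall cover is down on the foot over the jar, its bar near the line of the lugs (z of tall_cover in the frame of holder below 0.013 m and horizontal distance between tall_cover and holder below 0.008 m and angle between the x axis of tall_cover and the x axis of holder, either way round below 0.6 rad), for 0.1 s.
At the end, for the whole second after the job is handed in: The tall cover rests upright (within 6 degrees) on the holder's foot (rim within 5 mm of it), centred within 8 mm, its bar turned at least 43 degrees from the line of the lugs; the jar stands inside, within 15 mm of the axis and 10 degrees of upright; the cover is at rest (z of tall_cover in the frame of holder between 0.004 and 0.013 m and horizontal distance between tall_cover and holder below 0.008 m and angle between tall_cover's own z axis and vertical below 0.1 rad and angle between the x axis of tall_cover and the x axis of holder, either way round above 0.75 rad and horizontal distance between paste_jar and holder below 0.015 m and angle between paste_jar's own z axis and vertical below 0.17 rad and linear speed of tall_cover below 0.02 m/s); the robot touches nothing.
It fails at once if the low cover is moved by more than 30 mm (distance of low_cover from where it was at the start of the episode above 0.03 m).
It fails at once if the jar is lifted out or tipped over (distance of paste_jar from where it was at the start of the episode above 0.05 m or angle between paste_jar's own z axis and vertical above 0.5 rad).
It fails at once if the jar is pressed hard with the cover (over 40 N) (contact force between paste_jar and tall_cover above 40 N).
It also fails if it takes over 42 s, if anything falls off the work surface, if the arm or the gripper's body presses on something with over 40 N, if the wrist force passes 120 N, or if a joint passes its speed limit or range.

## Working session

There is one attempt and no reset: what is moved stays moved. The work goes in short steps, Python scripts to look and compute and a tool call to move; the robot and the scene stay as the last step left them, time stands still between calls to the robot, and variables do not carry over. Pictures are saved under pics/ and viewed, at most 10 in all, crops included, and the job is handed in when it is done.

Besides the shell and the picture viewer there is one more tool, called after "Request:" as name(argument=value, ...), one argument or row to a line, values as JSON. jog_arm: Moves the arm, as the interface text tells. Scaled input: -1 to 1 covers 300 mm each way for a shift and pi/4 rad each way for a turn. Its arguments: {"type":"object","properties":{"deltas":{"type":"array","items":{"type":"object","properties":{"fingers":{"type":"number"},"delta_pos":{"type":"array","items":{"type":"number"}},"yaw":{"type":"number"}}}}},"required":["deltas"]}

```bash
mkdir -p pics; cat > h.py <<'E'
import numpy as np, cv2
from workcell import bot
def snap(n,f=None):
    c=bot.camera(n)
    if f: cv2.imwrite('pics/'+f,c['image'][:,:,::-1])
    return c
def cloud(c):
    R=cv2.Rodrigues(np.array(c['rvec'],float))[0]; t=np.array(c['tvec'],float).ravel()
    z=c['range_z']; v,u=np.mgrid[:z.shape[0],:z.shape[1]]
    P=np.stack([(u-c['cx'])/c['fx']*z,(v-c['cy'])/c['fy']*z,z],-1)
    W=(P-t)@R; W[z<=0]=np.nan
    return W
E
python3 - <<'E'
from h import *
c=snap('top','top1.png'); W=cloud(c); np.savez('top1.npz',W=W,im=c['image'])
s=snap('side','side1.png')
o=bot.get_obs(); print(o['clock'],o['eef_pos'],o['tool_rot'],o['ft_force'],o['grip_width'])
E
```

```text
0.1 [0.19297187 0.46055984 0.19609004] [ 1.97073915e-01  9.80388159e-01 -9.45910899e-04 -1.88967817e-04] [0.49698433 1.12759166 0.20456291] 0.08548684337350067
```

View pics/top1.png

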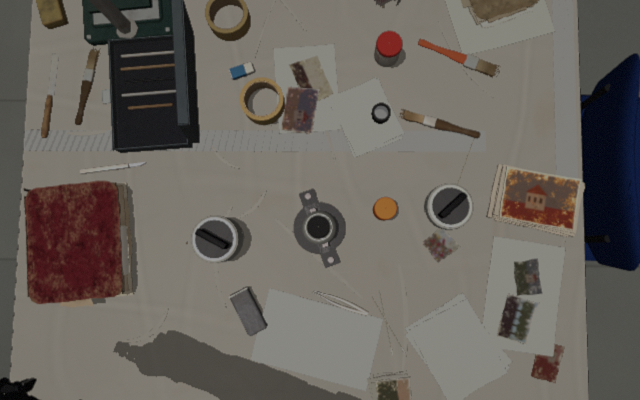

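View pics/side1.png

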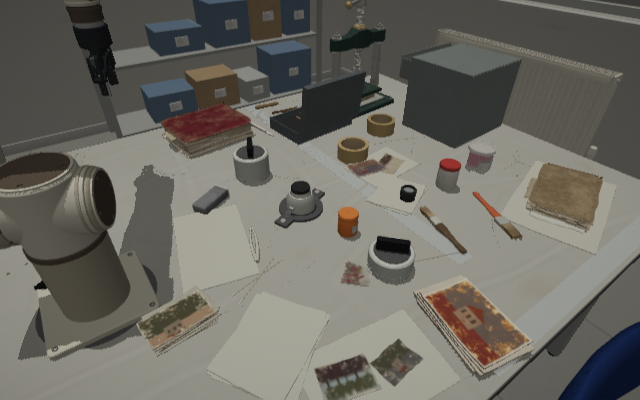

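Covers are at top-view pixels (215,239) and (449,207). The holder is at (319,228), and the orange look-alike jar at (385,208). The left cover looks taller in the side view, so I'll check that with depth.

```bash
python3 - <<'E'
from h import *
d=np.load('top1.npz'); W=d['W']; im=d['im']; g=im.max(2)
for n,(u,v) in dict(L=(215,239),R=(449,207),H=(319,228)).items():
    m=np.zeros(g.shape,bool); r=46 if n=='H' else 34
    m[v-r:v+r,u-r:u+r]=1
    Z=np.where(m,W[...,2],0); 
    print(n,'zhist',[(round(a,3),int(k)) for k,a in zip(*np.histogram(Z[Z>.004],bins=np.arange(0.004,.13,.008)))])
    if n!='H':
        zt=np.percentile(Z[Z>.03],97)
        b=(Z>zt-.012); r_=(Z>zt-.045)&~b
        P=W[b][:,:2]; rc=cv2.minAreaRect(P.astype(np.float32)*1000)
        e=np.linalg.svd(P-P.mean(0))[2][0]
        print(' ztop',zt,'bar',P.mean(0),rc,'ang',np.degrees(np.arctan2(e[1],e[0])))
        Q=W[Z>zt-.045][:,:2]; print(' roof circle',cv2.minEnclosingCircle(Q.astype(np.float32)*1000))
    else:
        f=(Z>.004)&(Z<.014); P=W[f][:,:2].astype(np.float32)
        print(' foot rect',cv2.minAreaRect(P*1000), 'circ',cv2.minEnclosingCircle(P*1000))
        q=(Z>.045)&(Z<.06); print(' rim',cv2.minEnclosingCircle(W[q][:,:2].astype(np.float32)*1000))
        q=(Z>.066)&(Z<.08); print(' jartop',cv2.minEnclosingCircle(W[q][:,:2].astype(np.float32)*1000), W[q].mean(0))
big=[cv2.resize(im[v-50:v+50,u-50:u+50],(390,390),interpolation=cv2.INTER_CUBIC) for u,v in ((215,239),(319,228))]
cv2.imwrite('pics/crop1.png',np.hstack(big)[:,:,::-1])
E
```

```text
L zhist [(np.float64(0.004), 56), (np.float64(0.012), 20), (np.float64(0.02), 31), (np.float64(0.028), 27), (np.float64(0.036), 27), (np.float64(0.044), 35), (np.float64(0.052), 24), (np.float64(0.06), 45), (np.float64(0.068), 839), (np.float64(0.076), 639), (np.float64(0.084), 17), (np.float64(0.092), 18), (np.float64(0.1), 190), (np.float64(0.108), 46), (np.float64(0.116), 0)]
 ztop 0.10758244162310772 bar [0.46530915 0.23280903] ((465.4733581542969, 234.09628295898438), (69.94798278808594, 14.097039222717285), 62.84355926513672) ang -116.95747204368732
 roof circle ((465.8294677734375, 234.0669708251953), 50.200626373291016)
R zhist [(np.float64(0.004), 253), (np.float64(0.012), 34), (np.float64(0.02), 29), (np.float64(0.028), 22), (np.float64(0.036), 325), (np.float64(0.044), 1078), (np.float64(0.052), 32), (np.float64(0.06), 16), (np.float64(0.068), 109), (np.float64(0.076), 122), (np.float64(0.084), 0), (np.float64(0.092), 0), (np.float64(0.1), 0), (np.float64(0.108), 0), (np.float64(0.116), 0)]
 ztop 0.07819301375375316 bar [ 0.54179758 -0.26477474] ((541.6734008789062, -265.1
[... 199 characters left out ...]
 1639), (np.float64(0.012), 82), (np.float64(0.02), 31), (np.float64(0.028), 39), (np.float64(0.036), 141), (np.float64(0.044), 186), (np.float64(0.052), 55), (np.float64(0.06), 22), (np.float64(0.068), 390), (np.float64(0.076), 8), (np.float64(0.084), 0), (np.float64(0.092), 0), (np.float64(0.1), 0), (np.float64(0.108), 0), (np.float64(0.116), 0)]
 foot rect ((494.2715148925781, 20.64826202392578), (201.785888671875, 201.18087768554688), 89.51030731201172) circ ((492.41741943359375, 18.77301025390625), 131.56768798828125)
 rim ((493.6446838378906, 16.064729690551758), 33.057334899902344)
 jartop ((493.3310241699219, 16.874738693237305), 24.189212799072266) [0.49329602 0.01671215 0.07161923]
```

View pics/crop1.png

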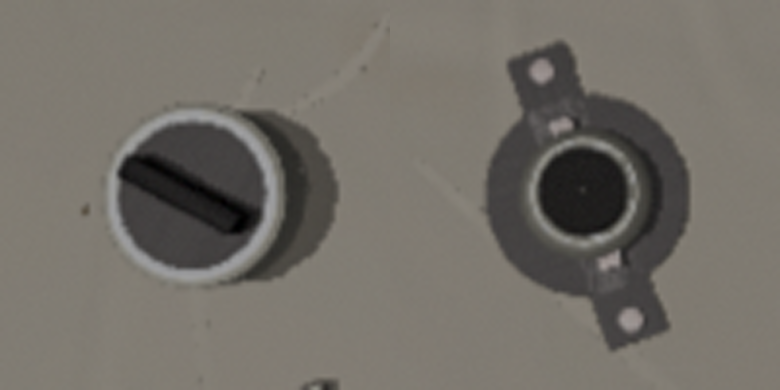

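The left cover at (215,239) is the tall one: its roof measures 75 mm and bar top 107 mm, against 45 and 78 mm on the right. The enlarged crop shows its bar clearly, and the holder's screws are near (308,196) and (330,259). Next I'll get the holder axis.

```bash
cat >> h.py <<'E'
from scipy.spatial.transform import Rotation as Ro
def plan(x,y,z,yang,obs=None):
    o=obs or bot.get_obs(); R=Ro.from_quat(o['tool_rot']).as_matrix()
    p=np.array(o['eef_pos']); d=R.T@(np.array([x,y,z])-p)
    a=np.degrees(np.arctan2(R[1,1],R[0,1])); dy=-((yang-a+90)%180-90)
    print('clock',o['clock'],'at',p.round(4),'yang',round(a,2),'delta_pos',(d/.3).round(4),'yaw',round(dy/45,3),'tilt',R[2].round(4),'w',o['grip_width'])
E
python3 - <<'E'
from h import *
d=np.load('top1.npz'); W=d['W']; im=d['im']; g=im.max(2).astype(int)
c=[]
for u,v in ((307.7,195.9),(330.5,259.5)):
    U,V=int(round(u)),int(round(v)); p=g[V-4:V+5,U-4:U+5]; w=np.clip(p-p.min()-35,0,None)
    vv,uu=np.mgrid[V-4:V+5,U-4:U+5]; X=(W[V-4:V+5,U-4:U+5]*w[...,None]).sum((0,1))/w.sum()
    print((uu*w).sum()/w.sum(),(vv*w).sum()/w.sum(),X); c.append(X)
c=np.array(c); e=c[0]-c[1]; print('centre',c.mean(0),'len',np.linalg.norm(e),'ang',np.degrees(np.arctan2(e[1],e[0])))
# foot disc: dark low pixels
Z=W[...,2]; m=np.zeros(g.shape,np.uint8); m[178:278,269:369]=((Z>.004)&(im.max(2)<105))[178:278,269:369]
m=cv2.morphologyEx(m,cv2.MORPH_OPEN,np.ones((3,3))); P=W[m>0][:,:2].astype(np.float32)*1000
print('foot+tabs',cv2.minAreaRect(P),cv2.minEnclosingCircle(P))
plan(.466,.234,.15,153)
E
```

```text
307.41597028783656 195.87093779015785 [nan nan nan]
330.24725274725273 259.5188383045526 [nan nan nan]
centre [nan nan nan] len nan ang nan
foot+tabs ((492.03228759765625, 17.101642608642578), (114.50885009765625, 160.60806274414062), 80.02540588378906) ((492.7727355957031, 18.311525344848633), 87.59210968017578)
clock 0.1 at [0.193  0.4606 0.1961] yang 67.27 delta_pos [-1.1312 -0.3446  0.1543] yaw -1.905 tilt [-0.     -0.0019 -1.    ] w 0.08548684337350067
```

```bash
python3 - <<'E'
from h import *
d=np.load('top1.npz'); W=d['W']
k=bot.camera('top'); R=cv2.Rodrigues(np.array(k['rvec'],float))[0]; t=np.array(k['tvec'],float).ravel(); C=-R.T@t
c=[]
for u,v in ((307.416,195.871),(330.247,259.519)):
    r=R.T@np.array([(u-k['cx'])/k['fx'],(v-k['cy'])/k['fy'],1]); c.append(C+r*(.009-C[2])/r[2])
c=np.array(c); e=c[0]-c[1]; print(c,'centre',c.mean(0),'len',np.linalg.norm(e),'ang',np.degrees(np.arctan2(e[1],e[0])))
E
```

```text
[[ 0.56288003  0.04355102  0.009     ]
 [ 0.42241529 -0.00889046  0.009     ]] centre [0.49264766 0.01733028 0.009     ] len 0.14993482725170293 ang 20.47274909739435
```

Request:
jog_arm(
  deltas=[
    {"fingers": 1, "delta_pos": [-0.95, -0.29, 0.05], "yaw": -0.95},
    {"fingers": 1, "delta_pos": [-0.95, -0.29, 0.05], "yaw": -0.95},
    {"fingers": 1, "delta_pos": [-0.95, -0.29, 0.05], "yaw": -0.95},
    {"fingers": 1, "delta_pos": [-0.95, -0.29, 0.05], "yaw": -0.95},
    {"fingers": 1, "delta_pos": [-0.95, -0.29, 0.05], "yaw": -0.95},
    {"fingers": 1, "delta_pos": [-0.95, -0.29, 0.05], "yaw": -0.95},
    {"fingers": 1, "delta_pos": [-0.95, -0.29, 0.05], "yaw": -0.95},
  ],
)

```text
clock: 0.85
eef_pos: [0.4243, 0.2684, 0.1815]
tool_rot: [-0.173, 0.985, -0.0, -0.0]
ft_force: [-0.6, 0.3, -0.5]
grip_width: 0.0856
grasp_force: 0.0
```

```bash
python3 -c "
from h import *
plan(.4657,.2341,.15,153)"
```

```text
clock 0.85 at [0.4243 0.2684 0.1815] yang 109.96 delta_pos [-0.0907 -0.1544  0.1049] yaw -0.956 tilt [ 2.e-04 -8.e-04 -1.e+00] w 0.08555302178371191
```

Request:
jog_arm(
  deltas=[
    {"fingers": 1, "delta_pos": [-0.09, -0.155, 0.1], "yaw": -0.96},
    {"fingers": 1, "delta_pos": [-0.09, -0.155, 0.1], "yaw": -0.96},
    {"fingers": 1, "delta_pos": [-0.09, -0.155, 0.1], "yaw": -0.96},
    {"fingers": 1, "delta_pos": [-0.09, -0.155, 0.1], "yaw": -0.96},
    {"fingers": 1, "delta_pos": [-0.09, -0.155, 0.1], "yaw": -0.96},
    {"fingers": 1, "delta_pos": [-0.09, -0.155, 0.1], "yaw": -0.96},
    {"fingers": 1, "delta_pos": [-0.09, -0.155, 0.1], "yaw": -0.96},
    {"fingers": 1, "delta_pos": [-0.09, -0.155, 0.1], "yaw": -0.96},
  ],
)

```text
clock: 1.65
eef_pos: [0.4636, 0.2364, 0.1518]
tool_rot: [-0.523, 0.852, 0.0, -0.0]
ft_force: [-0.4, -0.2, 0.1]
grip_width: 0.0852
grasp_force: 0.0
```

```bash
python3 -c "
from h import *
snap('wrist','w1.png')
plan(.4657,.2341,.080,152.9)"
```

```text
clock 1.7 at [0.4637 0.2364 0.1519] yang 153.13 delta_pos [ 0.0037 -0.0095  0.2396] yaw 0.005 tilt [ 1.e-04  1.e-04 -1.e+00] w 0.08544509620090424
```

View pics/w1.png

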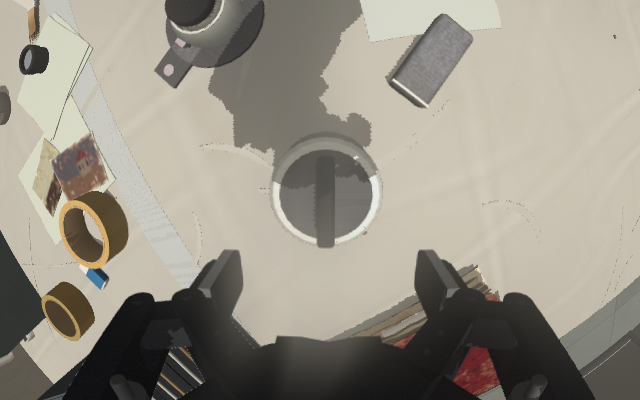

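The wrist view shows the bar (325,200) parallel to the pads and centred between the fingers (midpoint u about 328). I'll go down and close.

Request:
jog_arm(
  deltas=[
    {"fingers": 1, "delta_pos": [0.003, -0.01, 0.12], "yaw": 0},
    {"fingers": 1, "delta_pos": [0.003, -0.01, 0.2], "yaw": 0},
    {"fingers": 1, "delta_pos": [0.003, -0.01, 0.238], "yaw": 0},
    {"fingers": 1, "delta_pos": [0.003, -0.01, 0.238], "yaw": 0},
    {"fingers": 0, "delta_pos": [0.003, -0.01, 0.238], "yaw": 0},
    {"fingers": 0, "delta_pos": [0.003, -0.01, 0.238], "yaw": 0},
    {"fingers": 0, "delta_pos": [0.003, -0.01, 0.238], "yaw": 0},
    {"fingers": 0, "delta_pos": [0.003, -0.01, 0.238], "yaw": 0},
    {"fingers": 0, "delta_pos": [0.003, -0.01, 0.238], "yaw": 0},
    {"fingers": 0, "delta_pos": [0.003, -0.01, 0.238], "yaw": 0},
  ],
)

```text
clock: 2.7
eef_pos: [0.4661, 0.2342, 0.0807]
tool_rot: [-0.524, 0.852, -0.0, 0.0]
ft_force: [-0.6, 0.5, -0.2]
grip_width: 0.0002
grasp_force: 0.0
```

```bash
python3 -c "
from h import *
o=bot.get_obs();print(o['ft_force'],o['grasp_force'])
plan(.4657,.2341,.21,152.9)"
```

```text
[-0.59712618  0.46632365 -0.21578278] 0.0
clock 2.7 at [0.4661 0.2342 0.0807] yang 153.21 delta_pos [ 0.0008  0.001  -0.4308] yaw 0.007 tilt [-4.e-04 -3.e-04 -1.e+00] w 0.00019884818736525092
```

```bash
python3 - <<'E'
from h import *
a=snap('wrist')['image']; b=snap('side')['image']
s=cv2.resize(b[110:230,190:330],(467,400),interpolation=cv2.INTER_CUBIC)
w=cv2.resize(a[100:400,200:450],(333,400))
cv2.imwrite('pics/m1.png',np.hstack([w,s])[:,:,::-1])
E
```

```text
(no output)
```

View pics/m1.png

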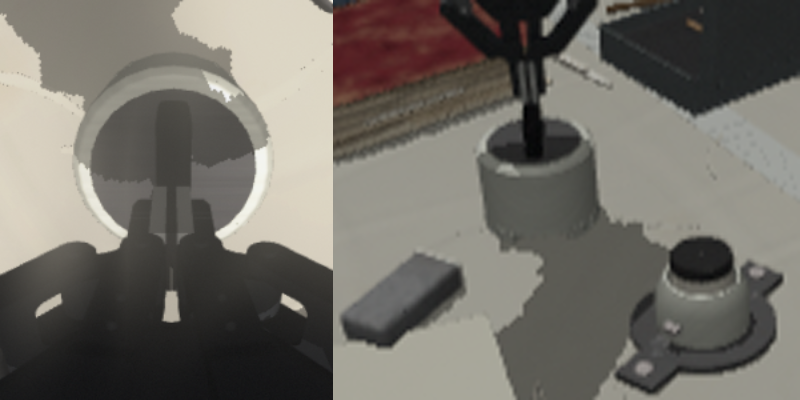

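```bash
python3 - <<'E'
from h import *
c=bot.camera('side'); W=cloud(c); im=c['image']
# column through gripper/bar: crop px (530,y)-> u=190+(530-333)/467*140, v=110+y*.3
u=int(190+(530-333)*140/467)
for v in range(112,165,3): print(u,v,W[v,u].round(3),im[v,u])
t=cloud(bot.camera('top')); Z=t[...,2]; 
for v in range(225,255,4): print(v,[tuple(t[v,x].round(3)) for x in (200,208,215,222,230)])
E
```

```text
249 112 [0.465 0.213 0.205] [16 16 18]
249 115 [0.466 0.217 0.194] [17 18 19]
249 118 [0.464 0.216 0.187] [17 18 19]
249 121 [0.464 0.217 0.178] [11 11 13]
249 124 [0.465 0.221 0.167] [17 18 19]
249 127 [0.465 0.224 0.158] [18 19 19]
249 130 [0.464 0.223 0.149] [73 74 71]
249 133 [0.463 0.224 0.14 ] [73 74 71]
249 136 [0.463 0.225 0.131] [56 57 54]
249 139 [0.461 0.222 0.123] [43 45 43]
249 142 [0.465 0.236 0.107] [10 11 12]
249 145 [0.456 0.217 0.109] [13 11 14]
249 148 [0.45  0.206 0.106] [10 12 13]
249 151 [0.45  0.207 0.096] [8 8 8]
249 154 [0.448 0.205 0.089] [10 11 10]
249 157 [0.447 0.205 0.079] [20 20 20]
249 160 [0.442 0.196 0.076] [112 114 107]
249 163 [0.439 0.192 0.069] [90 91 85]
225 [(np.float64(0.484), np.float64(0.204), np.float64(0.305)), (np.float64(0.486), np.float64(0.202), np.float64(0.259)), (np.float64(0.489), np.float64(0.208), np.float64(0.182)), (np.float64(0.493), np.float64(0.218), np.float64(0.078)), (np.float64(0.494), np.float64(0.202), np.float64(0.071))]
229 [(np.float64(0.477), np.float64(0.199), np.float64(0.323)), (np.float64(0.479), np.float64(0.1
[... 1285 characters left out ...]
(0.452), np.float64(0.21), np.float64(0.106)), (np.float64(0.452), np.float64(0.199), np.float64(0.079))]
249 [(np.float64(0.445), np.float64(0.208), np.float64(0.287)), (np.float64(0.445), np.float64(0.201), np.float64(0.259)), (np.float64(0.443), np.float64(0.231), np.float64(0.075)), (np.float64(0.443), np.float64(0.216), np.float64(0.076)), (np.float64(0.444), np.float64(0.2), np.float64(0.075))]
253 [(np.float64(0.438), np.float64(0.208), np.float64(0.284)), (np.float64(0.435), np.float64(0.245), np.float64(0.077)), (np.float64(0.435), np.float64(0.23), np.float64(0.079)), (np.float64(0.435), np.float64(0.217), np.float64(0.073)), (np.float64(0.435), np.float64(0.2), np.float64(0.075))]
```

```bash
python3 - <<'E'
from h import *
c=bot.camera('side'); W=cloud(c); im=c['image']
for v in range(132,146): print(v,[(W[v,u,2].round(3),int(im[v,u].max())) for u in range(244,256)])
w=bot.camera('wrist'); print(w['fx'],w['cx'],w['cy'])
R=cv2.Rodrigues(np.array(w['rvec'],float))[0]; print('wrist cam pos',-R.T@np.array(w['tvec']).ravel(), 'axis',R[2])
E
```

```text
132 [(np.float64(0.142), 18), (np.float64(0.143), 36), (np.float64(0.145), 75), (np.float64(0.144), 52), (np.float64(0.143), 32), (np.float64(0.145), 73), (np.float64(0.144), 57), (np.float64(0.142), 19), (np.float64(0.142), 26), (np.float64(-0.003), 90), (np.float64(-0.002), 152), (np.float64(0.0), 150)]
133 [(np.float64(0.14), 21), (np.float64(0.138), 33), (np.float64(0.142), 73), (np.float64(0.139), 59), (np.float64(0.141), 22), (np.float64(0.141), 75), (np.float64(0.14), 66), (np.float64(0.14), 19), (np.float64(0.138), 22), (np.float64(0.135), 76), (np.float64(-0.001), 161), (np.float64(-0.0), 142)]
134 [(np.float64(0.136), 19), (np.float64(0.137), 25), (np.float64(0.139), 74), (np.float64(0.14), 65), (np.float64(0.136), 23), (np.float64(0.14), 74), (np.float64(0.138), 73), (np.float64(0.133), 21), (np.float64(0.136), 21), (np.float64(0.136), 54), (np.float64(0.002), 146), (np.float64(0.001), 116)]
135 [(np.float64(0.133), 22), (np.float64(0.134), 25), (np.float64(0.136), 70), (np.float64(0.135), 73), (np.float64(0.135), 22), (np.float64(0.133), 71), (np.float64(0.134), 72), (np.
[... 2695 characters left out ...]
), 119), (np.float64(0.105), 11), (np.float64(0.106), 12), (np.float64(0.107), 13), (np.float64(0.107), 11), (np.float64(0.103), 21), (np.float64(0.085), 85), (np.float64(-0.002), 138), (np.float64(-0.001), 141), (np.float64(-0.002), 147)]
145 [(np.float64(-0.001), 143), (np.float64(-0.003), 128), (np.float64(-0.004), 104), (np.float64(0.106), 12), (np.float64(0.107), 13), (np.float64(0.105), 13), (np.float64(0.107), 10), (np.float64(0.106), 16), (np.float64(0.085), 64), (np.float64(0.076), 95), (np.float64(0.076), 106), (np.float64(0.075), 123)]
309.70691628693146 328.2440670933639 198.52970198705117
wrist cam pos [0.43312983 0.16865934 0.25689976] axis [ 0.1304183   0.25800962 -0.95729938]
```

The fingers shut just above the bar. Side depth puts the tips at z≈0.115 against a reported 0.081, so the tool really sits about 34 mm higher than it reads. I'll open, go 34 mm lower, and close.

Request:
jog_arm(
  deltas=[
    {"fingers": 1, "delta_pos": [0, 0, 0], "yaw": 0},
    {"fingers": 1, "delta_pos": [0, 0, 0], "yaw": 0},
    {"fingers": 1, "delta_pos": [0, 0, 0], "yaw": 0},
    {"fingers": 1, "delta_pos": [0, 0, 0], "yaw": 0},
    {"fingers": 1, "delta_pos": [0, 0, 0.05], "yaw": 0},
    {"fingers": 1, "delta_pos": [0, 0, 0.09], "yaw": 0},
    {"fingers": 1, "delta_pos": [0, 0, 0.113], "yaw": 0},
    {"fingers": 1, "delta_pos": [0, 0, 0.113], "yaw": 0},
  ],
)

```text
clock: 3.8
eef_pos: [0.4648, 0.2336, 0.0452]
tool_rot: [-0.524, 0.852, 0.0, -0.002]
ft_force: [-0.5, 0.4, -0.0]
grip_width: 0.0854
grasp_force: 0.0
```

Request:
jog_arm(
  deltas=[
    {"fingers": 0, "delta_pos": [0, 0, 0], "yaw": 0},
    {"fingers": 0, "delta_pos": [0, 0, 0], "yaw": 0},
    {"fingers": 0, "delta_pos": [0, 0, 0], "yaw": 0},
    {"fingers": 0, "delta_pos": [0, 0, 0], "yaw": 0},
    {"fingers": 0, "delta_pos": [0, 0, 0], "yaw": 0},
    {"fingers": 0, "delta_pos": [0, 0, 0], "yaw": 0},
  ],
)

```text
clock: 4.4
eef_pos: [0.4661, 0.2343, 0.0469]
tool_rot: [-0.524, 0.852, 0.0, 0.0]
ft_force: [-0.6, 0.6, 1.8]
grip_width: 0.013
grasp_force: 61.8
```

Request:
jog_arm(
  deltas=[
    {"fingers": 0, "delta_pos": [0, 0, -0.05], "yaw": 0},
    {"fingers": 0, "delta_pos": [0, 0, -0.13], "yaw": 0},
    {"fingers": 0, "delta_pos": [0, 0, -0.25], "yaw": 0},
    {"fingers": 0, "delta_pos": [0, 0, -0.37], "yaw": 0},
    {"fingers": 0, "delta_pos": [0, 0, -0.37], "yaw": 0},
    {"fingers": 0, "delta_pos": [0, 0, -0.37], "yaw": 0},
  ],
)

```text
clock: 5.0
eef_pos: [0.4663, 0.2342, 0.1578]
tool_rot: [-0.524, 0.852, -0.0, 0.001]
ft_force: [-0.9, -0.4, -3.2]
grip_width: 0.0129
grasp_force: 61.1
```

```bash
python3 -c "
from h import *
o=bot.get_obs();print(o['ft_force'],o['grasp_force'])
plan(.493,.0178,.157,110.2)"
```

```text
[-0.90663033 -0.43648001 -3.15232008] 61.14539623260498
clock 5.0 at [0.4663 0.2342 0.1578] yang 153.21 delta_pos [ 0.6039 -0.4047  0.0026] yaw 0.956 tilt [-9.e-04 -7.e-04 -1.e+00] w 0.012867410827448923
```

Request:
jog_arm(
  deltas=[
    {"fingers": 0, "delta_pos": [0.06, -0.04, 0], "yaw": 0.12},
    {"fingers": 0, "delta_pos": [0.16, -0.107, 0], "yaw": 0.28},
    {"fingers": 0, "delta_pos": [0.26, -0.174, 0], "yaw": 0.44},
    {"fingers": 0, "delta_pos": [0.36, -0.241, 0], "yaw": 0.6},
    {"fingers": 0, "delta_pos": [0.46, -0.308, 0], "yaw": 0.76},
    {"fingers": 0, "delta_pos": [0.55, -0.37, 0], "yaw": 0.88},
    {"fingers": 0, "delta_pos": [0.604, -0.404, 0], "yaw": 0.956},
    {"fingers": 0, "delta_pos": [0.604, -0.404, 0], "yaw": 0.956},
    {"fingers": 0, "delta_pos": [0.604, -0.404, 0], "yaw": 0.956},
    {"fingers": 0, "delta_pos": [0.604, -0.404, 0], "yaw": 0.956},
  ],
)

```text
clock: 6.0
eef_pos: [0.4917, 0.0185, 0.1565]
tool_rot: [-0.176, 0.984, 0.0, -0.001]
ft_force: [-0.1, -0.5, -2.6]
grip_width: 0.0131
grasp_force: 61.1
```

```bash
python3 - <<'E'
from h import *
plan(.493,.0178,.0547,110.2)
c=snap('top'); W=cloud(c); s=snap('side'); V=cloud(s)
cv2.imwrite('pics/m2.png',np.hstack([cv2.resize(c['image'][140:310,230:400],(400,400)),cv2.resize(s['image'][110:260,230:380],(400,400))])[:,:,::-1])
# cover roof rim and side wall visible points
for n,A in (('top',W),('side',V)):
    x,y,z=A[...,0],A[...,1],A[...,2]
    m=(np.hypot(x-.493,y-.018)<.06)&(z>.10)&(z<.19)
    P=A[m]; print(n,m.sum(),np.histogram(P[:,2],bins=np.arange(.1,.2,.01))[0])
    k=(P[:,2]>.12)&(P[:,2]<.178)
    Q=P[k]; r=np.hypot(Q[:,0]-.493,Q[:,1]-.018); Q=Q[(r>.044)]
    if n=='side': Q=P[(P[:,2]>.115)&(P[:,2]<.17)]
    f=lambda p:np.hypot(Q[:,0]-p[0],Q[:,1]-p[1])-.05
    from scipy.optimize import least_squares
    if n=='side': q=least_squares(f,[.493,.018],loss='soft_l1',f_scale=.001); print('fit',q.x,np.abs(q.fun).mean(),len(Q))
    else: print('circ',cv2.minEnclosingCircle(P[P[:,2]<.188][:,:2].astype(np.float32)*1000))
E
```

```text
clock 6.0 at [0.4917 0.0185 0.1565] yang 110.28 delta_pos [-0.004  -0.0041  0.3393] yaw 0.002 tilt [ 0.0021  0.0011 -1.    ] w 0.013143009246927495
top 0 [0 0 0 0 0 0 0 0 0]
circ ((0.0, 0.0), 0.0)
side 1514 [  7  89 145 146 151 153 147 167 509]
fit [0.49197466 0.01973729] 0.0008354337274548443 788
```

View pics/m2.png

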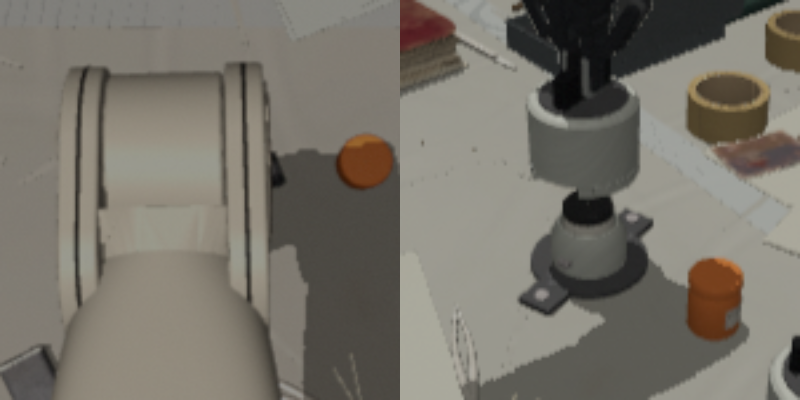

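```bash
python3 - <<'E'
from h import *
from scipy.optimize import least_squares
k=bot.camera('side'); g=k['image'].max(2).astype(int); W=cloud(k)
R=cv2.Rodrigues(np.array(k['rvec'],float))[0]; t=np.array(k['tvec'],float).ravel(); C=-R.T@t; c=[]
def cast(u,v,h):
    r=R.T@np.array([(u-k['cx'])/k['fx'],(v-k['cy'])/k['fy'],1]); return C+r*(h-C[2])/r[2]
print(g[215:227,276:291]); print(g[187:199,311:328])
x,y,z=W[...,0],W[...,1],W[...,2]
m=(np.hypot(x-.493,y-.018)<.045)&(z>.03)&(z<.05); P=W[m]
q=least_squares(lambda p:np.hypot(P[:,0]-p[0],P[:,1]-p[1])-p[2]-p[3]*(P[:,2]-.04),[.493,.018,.03,-.1],loss='soft_l1',f_scale=.001); print('cup',q.x,len(P))
# foot edge: dark foot vs light table, points at z=.008 plane
S=[]
for a in np.radians(np.arange(-175,180,5)):
    if abs((np.degrees(a)-20+90)%180-90)<25: continue
    prof=[]
    for r in np.arange(.045,.072,.0005):
        X=np.array([.4927+r*np.cos(a),.0176+r*np.sin(a),.008]); p=R@X+t; u=k['fx']*p[0]/p[2]+k['cx']; v=k['fy']*p[1]/p[2]+k['cy']
        prof.append(cv2.getRectSubPix(g.astype(np.float32),(1,1),(u,v))[0,0])
    prof=np.array(prof); d=prof[6:]-prof[:-6]; i=d.argmax()
    if d[i]>25: S.append((np.degrees(a),.045+.0005*(i+3)))
S=np.array(S); print(np.c_[S[:,0],S[:,1]*1000].round(1).tolist())
a=np.radians(S[:,0]); X=np.c_[.4927+S[:,1]*np.cos(a),.0176+S[:,1]*np.sin(a)]
q=least_squares(lambda p:np.hypot(X[:,0]-p[0],X[:,1]-p[1])-p[2],[.493,.018,.058],loss='soft_l1',f_scale=.001); print('foot',q.x)
E
```

```text
[[154 153 153 153 138  89  68  72  71  74  84  80  61  40  39]
 [153 153 153 139  94  75  72  71  72  76  86  81  80  53  38]
 [154 153 140 100  73  71  70  72  73  73  71  71  70  70  54]
 [148 141 102  74  73  91 115 115 101  78  72  71  72  71  70]
 [121 102  73  72  85 132 152 151 139 111  71  72  71  72  72]
 [ 74  74  73  73 101 151 151 151 150 127  73  73  72  72  73]
 [ 72  73  72  73  95 136 142 146 131  93  73  73  72  72  70]
 [ 60  65  72  73  74  95 108 118  73  70  73  73  73  68  55]
 [ 39  41  57  63  70  71  72  74  74  73  72  74  66  49  30]
 [107  53  38  38  56  62  71  72  72  72  73  66  46  36  57]
 [152 116 107  53  39  35  55  61  67  74  64  38  39  72 118]
 [153 153 152 115 108  83  38  36  49  64  37  45  73 125 153]]
[[154 155 154 144 146 157 157 158 158 157 157 156 155 155 154 154 153]
 [153 154 142 102 113 141 153 159 158 158 156 155 153 153 152 153 153]
 [145 138 103  71  74 104 131 142 140 147 155 154 153 153 152 154 154]
 [118  86  71  82 116 130 128 123 101 111 138 148 154 154 153 154 155]
 [101  68  72  90 148 149 150 149 102  72  89 119 135 138 1
[... 460 characters left out ...]
 89  76  61  48  79 126 156 156 156 156 156 155]]
cup [ 0.49270381  0.0175162   0.0334981  -0.40875601] 264
[[-95.0, 64.0], [-90.0, 64.5], [-85.0, 62.5], [-80.0, 62.5], [-75.0, 61.5], [-70.0, 61.5], [-65.0, 60.5], [-60.0, 60.0], [-55.0, 60.5], [-50.0, 59.0], [-45.0, 58.0], [-40.0, 58.0], [-35.0, 57.5], [-30.0, 57.5], [-25.0, 58.0], [-20.0, 57.0], [-15.0, 57.5], [-10.0, 57.5], [-5.0, 60.5], [90.0, 66.0], [95.0, 61.5], [100.0, 58.5], [105.0, 56.5], [110.0, 57.0], [115.0, 57.0], [120.0, 57.0], [125.0, 57.5], [130.0, 56.5], [135.0, 56.5], [140.0, 58.0], [145.0, 57.5], [150.0, 57.5], [155.0, 58.0], [160.0, 58.5], [165.0, 59.5], [170.0, 59.5], [175.0, 61.0]]
foot [0.49090224 0.01458966 0.05875409]
```

```bash
python3 -c "
from h import *
plan(.4926,.0169,.0547,110.2)"
```

```text
clock 6.15 at [0.4923 0.0187 0.1573] yang 110.31 delta_pos [ 0.001  -0.0062  0.3419] yaw 0.002 tilt [ 6.e-04  3.e-04 -1.e+00] w 0.012762111584227244
```

Request:
jog_arm(
  deltas=[
    {"fingers": 0, "delta_pos": [0.001, -0.006, 0.03], "yaw": 0},
    {"fingers": 0, "delta_pos": [0.001, -0.006, 0.08], "yaw": 0},
    {"fingers": 0, "delta_pos": [0.001, -0.006, 0.13], "yaw": 0},
    {"fingers": 0, "delta_pos": [0.001, -0.006, 0.18], "yaw": 0},
    {"fingers": 0, "delta_pos": [0.001, -0.006, 0.22], "yaw": 0},
    {"fingers": 0, "delta_pos": [0.001, -0.006, 0.245], "yaw": 0},
    {"fingers": 0, "delta_pos": [0.001, -0.006, 0.245], "yaw": 0},
    {"fingers": 0, "delta_pos": [0.001, -0.006, 0.245], "yaw": 0},
  ],
)

```text
clock: 6.95
eef_pos: [0.4932, 0.016, 0.0843]
tool_rot: [-0.175, 0.984, -0.0, 0.0]
ft_force: [0.4, -0.1, -2.4]
grip_width: 0.0131
grasp_force: 61.1
```

```bash
python3 -c "
from h import *
plan(.4926,.0169,.0547,110.2)
k=bot.camera('side'); W=cloud(k); x,y,z=W[...,0],W[...,1],W[...,2]
from scipy.optimize import least_squares
P=W[(np.hypot(x-.493,y-.018)<.06)&(z>.045)&(z<.1)]
q=least_squares(lambda p:np.hypot(P[:,0]-p[0],P[:,1]-p[1])-.05,[.493,.018],loss='soft_l1',f_scale=.001);print(q.x,len(P))"
```

```text
clock 6.95 at [0.4932 0.016  0.0843] yang 110.2 delta_pos [0.0008 0.0033 0.0987] yaw 0.0 tilt [-3.e-04 -1.e-04 -1.e+00] w 0.013057224517988622
[0.49321669 0.01701277] 713
```

Side depth puts the cover within 1 mm of the cup axis, so I'll lower it gently the rest of the way.

Request:
jog_arm(
  deltas=[
    {"fingers": 0, "delta_pos": [0, 0.001, 0.015], "yaw": 0},
    {"fingers": 0, "delta_pos": [0, 0.001, 0.03], "yaw": 0},
    {"fingers": 0, "delta_pos": [0, 0.001, 0.045], "yaw": 0},
    {"fingers": 0, "delta_pos": [0, 0.001, 0.06], "yaw": 0},
    {"fingers": 0, "delta_pos": [0, 0.001, 0.07], "yaw": 0},
    {"fingers": 0, "delta_pos": [0, 0.001, 0.08], "yaw": 0},
    {"fingers": 0, "delta_pos": [0, 0.001, 0.085], "yaw": 0},
    {"fingers": 0, "delta_pos": [0, 0.001, 0.085], "yaw": 0},
  ],
)

```text
clock: 7.8
eef_pos: [0.4926, 0.0163, 0.0583]
tool_rot: [-0.175, 0.985, 0.0, -0.0]
ft_force: [0.3, 0.6, -2.1]
grip_width: 0.0128
grasp_force: 61.1
```

Request:
jog_arm(
  deltas=[
    {"fingers": 0, "delta_pos": [0, 0, 0.005], "yaw": 0},
    {"fingers": 0, "delta_pos": [0, 0, 0.01], "yaw": 0},
    {"fingers": 0, "delta_pos": [0, 0, 0.013], "yaw": 0},
    {"fingers": 0, "delta_pos": [0, 0, 0.013], "yaw": 0},
  ],
)

```text
clock: 8.2
eef_pos: [0.4929, 0.0163, 0.0549]
tool_rot: [-0.175, 0.985, 0.0, 0.0]
ft_force: [-0.3, 0.1, -1.6]
grip_width: 0.0133
grasp_force: 61.3
```

Request:
jog_arm(
  deltas=[
    {"fingers": 0, "delta_pos": [0, 0, 0.003], "yaw": 0},
    {"fingers": 0, "delta_pos": [0, 0, 0.005], "yaw": 0},
    {"fingers": 0, "delta_pos": [0, 0, 0.005], "yaw": 0},
  ],
)

```text
clock: 8.5
eef_pos: [0.4928, 0.0165, 0.0547]
tool_rot: [-0.175, 0.984, 0.0, 0.0]
ft_force: [-5.0, 1.0, 9.2]
grip_width: 0.0132
grasp_force: 62.8
```

```bash
python3 -c "
from h import *
plan(.4928,.0168,.0547,170)
c=bot.camera('side'); W=cloud(c); x,y,z=W[...,0],W[...,1],W[...,2]
cv2.imwrite('pics/m3.png',cv2.resize(c['image'][130:250,230:390],(640,480))[:,:,::-1])
m=(np.hypot(x-.4927,y-.0175)<.05)&(z>.06)&(z<.1); print(np.histogram(z[m],bins=np.arange(.06,.1,.002)))"
```

```text
clock 8.5 at [0.4928 0.0165 0.0547] yang 110.2 delta_pos [-0.0002  0.0009  0.0002] yaw -1.329 tilt [-0.001  0.    -1.   ] w 0.01323722333436385
(array([ 12,  14,  17,  16,   9,  19,  11,  19,  17,  33, 109, 149, 164,
        30,   7,  11,  10,  13,  15,   9]), array([0.06 , 0.062, 0.064, 0.066, 0.068, 0.07 , 0.072, 0.074, 0.076,
       0.078, 0.08 , 0.082, 0.084, 0.086, 0.088, 0.09 , 0.092, 0.094,
       0.096, 0.098, 0.1  ]))
```

View pics/m3.png

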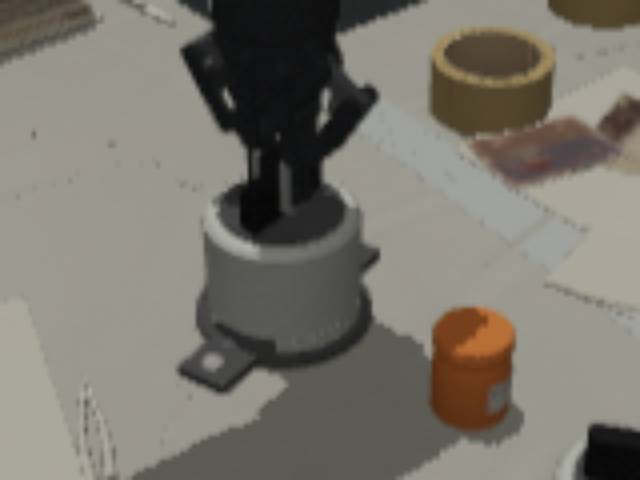

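Seated: the roof is at 0.083 and contact force is about 11 N. I'll ease off 1 mm and twist.

Request:
jog_arm(
  deltas=[
    {"fingers": 0, "delta_pos": [0, 0, -0.003], "yaw": 0},
    {"fingers": 0, "delta_pos": [0, 0, -0.003], "yaw": -0.12},
    {"fingers": 0, "delta_pos": [0, 0, -0.003], "yaw": -0.25},
    {"fingers": 0, "delta_pos": [0, 0, -0.003], "yaw": -0.38},
    {"fingers": 0, "delta_pos": [0, 0, -0.003], "yaw": -0.51},
    {"fingers": 0, "delta_pos": [0, 0, -0.003], "yaw": -0.64},
    {"fingers": 0, "delta_pos": [0, 0, -0.003], "yaw": -0.72},
    {"fingers": 0, "delta_pos": [0, 0, -0.003], "yaw": -0.72},
  ],
)

```text
clock: 9.35
eef_pos: [0.494, 0.0161, 0.0547]
tool_rot: [-0.443, 0.897, -0.001, 0.001]
ft_force: [0.1, -0.6, 2.6]
grip_width: 0.0133
grasp_force: 61.8
```

Request:
jog_arm(
  deltas=[
    {"fingers": 0, "delta_pos": [0, 0, 0], "yaw": -0.12},
    {"fingers": 0, "delta_pos": [0, 0, 0], "yaw": -0.25},
    {"fingers": 0, "delta_pos": [0, 0, 0], "yaw": -0.38},
    {"fingers": 0, "delta_pos": [0, 0, 0], "yaw": -0.51},
    {"fingers": 0, "delta_pos": [0, 0, 0], "yaw": -0.64},
    {"fingers": 0, "delta_pos": [0, 0, 0], "yaw": -0.7},
    {"fingers": 0, "delta_pos": [0, 0, 0], "yaw": -0.7},
    {"fingers": 0, "delta_pos": [0, 0, 0], "yaw": -0.7},
  ],
)

```text
clock: 10.15
eef_pos: [0.4938, 0.0162, 0.0547]
tool_rot: [-0.669, 0.743, -0.001, 0.001]
ft_force: [0.1, 0.2, 3.9]
grip_width: 0.0126
grasp_force: 62.0
```

```bash
python3 -c "
from h import *
plan(.4928,.0168,.0547,174)"
```

```text
clock 10.15 at [0.4938 0.0162 0.0547] yang 174.01 delta_pos [-0.0015  0.0037  0.0001] yaw 0.0 tilt [-2.0e-04 -2.2e-03 -1.0e+00] w 0.012611685564559555
```

Turned 64°. I'll open, rise, and move clear to check.

Request:
jog_arm(
  deltas=[
    {"fingers": 1, "delta_pos": [0, 0, 0], "yaw": 0},
    {"fingers": 1, "delta_pos": [0, 0, 0], "yaw": 0},
    {"fingers": 1, "delta_pos": [0, 0, 0], "yaw": 0},
    {"fingers": 1, "delta_pos": [0, 0, 0], "yaw": 0},
    {"fingers": 1, "delta_pos": [0, 0, -0.1], "yaw": 0},
    {"fingers": 1, "delta_pos": [0, 0, -0.25], "yaw": 0},
    {"fingers": 1, "delta_pos": [0, 0, -0.4], "yaw": 0},
    {"fingers": 1, "delta_pos": [0, 0.15, -0.5], "yaw": 0},
    {"fingers": 1, "delta_pos": [0.3, 0.3, -0.5], "yaw": 0},
    {"fingers": 1, "delta_pos": [0.5, 0.4, -0.5], "yaw": 0},
    {"fingers": 1, "delta_pos": [0.7, 0.4, -0.5], "yaw": 0},
    {"fingers": 1, "delta_pos": [0.7, 0.4, -0.5], "yaw": 0},
  ],
)

```text
clock: 11.35
eef_pos: [0.3598, -0.1573, 0.2044]
tool_rot: [-0.67, 0.742, -0.001, 0.0]
ft_force: [1.7, 0.7, -0.4]
grip_width: 0.0856
grasp_force: 0.0
```

```bash
python3 - <<'E'
from h import *
o=bot.get_obs(); print(o['clock'],o['eef_pos'],o['grip_width'])
c=snap('top'); W=cloud(c); x,y,z=W[...,0],W[...,1],W[...,2]
s=snap('side')
n=np.hypot(x-.4927,y-.0175)<.065
print(np.histogram(z[n],bins=np.arange(0,.15,.01))[0])
P=W[n&(z>.104)&(z<.125)][:,:2]
print('bar',cv2.minAreaRect(P.astype(np.float32)*1000),'roof',cv2.minEnclosingCircle(W[n&(z>.078)&(z<.125)][:,:2].astype(np.float32)*1000), np.median(z[n&(z>.075)&(z<.095)]))
cv2.imwrite('pics/m4.png',np.hstack([cv2.resize(c['image'][150:310,240:400],(400,400)),cv2.resize(s['image'][130:250,230:350],(400,400))])[:,:,::-1])
E
```

```text
11.35 [ 0.35981139 -0.15732451  0.20436359] 0.08558340008715243
[ 559   51    0    0    0    0    0  155 1378   10    6  235    0    0]
bar ((493.1679992675781, 15.911752700805664), (69.61935424804688, 13.884576797485352), 83.87954711914062) roof ((493.0964050292969, 15.972208976745605), 49.74695587158203) 0.08388712787748713
```

View pics/m4.png

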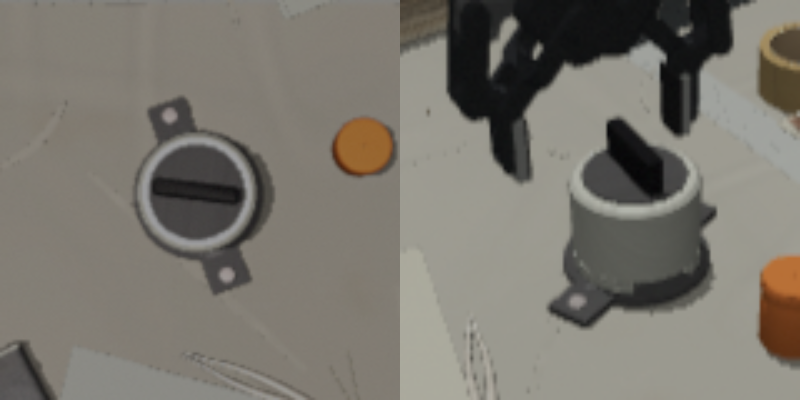

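The roof is at 0.084 and the cover is centred within 2 mm. The bar is at 84° against tabs at 20.5°, so it's turned about 63°. The gripper is clear.

```bash
python3 -c "
from workcell import bot
print(bot.job_done())"
```

```text
the job is handed in; nothing more can be done
None
```

The tall cover is down on the holder's foot over the jar, centred within about 2 mm and turned about 63° to lock. The gripper has let go and is clear, and I handed the job in at about 11.5 s (no verdict was returned).

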